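# Set the carver's speed lever to the third click and start it

## Robot

A 6-joint arm with a two-finger parallel gripper is mounted at the origin on the work surface. World frame = base frame: x ahead of the robot, y to its left, z up, the work surface at z = 0. Lengths are in mm, angles in degrees, forces in N, time in s.
With the tool pointing down it reaches from about 400 to 825 mm from the base axis. Payload 7 kg.
Tool frame: the origin (TCP) lies midway between the tips of the shut fingers; the grasp point (between the pads) lies manip.tcp_to_grasp behind it (manip.tcp_to_grasp is the distance from the TCP to the grasp point, in mm); z points along the fingers, y is the line along which they close (so a half turn about z gives the same grasp; the last joint's range is limited). The gripper opens to 85 mm and grips with 20 to 120 N. Pads are 22 mm wide; open, the fingers measure 114 mm over their backs; the gripper's body (76 mm by 85 mm) begins 54 mm behind the grasp point. The pads swing forward as they close: fully open they stand 13 mm farther back than shut.
Start: joints at [91.622, 20.546, 0.682, 0, -70.136, -16.507], TCP at [173.409, 652.322, 231.302] pointing down, gripper open.
Joint ranges: [-176.03, 176.03], [-82.01, 121.73], [-58.28, 71.71], [-173.87, 95.51], [-174.79, -0.11], [-173.66, 173.66]. Speed limits (degrees/s): [136.94, 136.94, 172.46, 180, 180, 180].

## Interface

Orientations are given as [roll, pitch, yaw] about the fixed x, y, z axes, in that order (R = Rz(yaw) Ry(pitch) Rx(roll)).
In Python, from bench import monitor, cams, order, manip gives the robot as it stands. The module is installed in compiled form; this text tells all that it offers.
- The arm moves only by the tool play_rows, never from a script. Its argument "motion" is a list of rows, each an object of numbers: "x", "y", "z": the shift along the tool's x, y, z normalised to -1 to 1, where 1 is 0.75 m; "ax", "ay", "az": the turn, a rotation vector about the tool's x, y, z normalised to -1 to 1, where 1 is 360 degrees; "gripper": the closure, from 0 (fully open) to 1 (shut). In form: [{"x": .., "y": .., "z": .., "ax": .., "ay": .., "az": .., "gripper": ..}, ...]. A call has 1 to 8 rows; each row is the pose to reach, as a shift and turn from the pose commanded when the call began, along the tool's axes at that moment, turning the shorter way round; what a row does not reach only later rows make up. A row lasts 1/12 s, in which the tool goes at most 41.7 mm and 7.16 degrees, less where a joint would pass 70% of its speed; a pose out of reach is approached as far as the arm can. A call with a number of a shift or a turn outside -1 to 1 is refused whole. A call with a gripper value outside its range is refused whole. The fingers move at their own pace and stop on an object; "squeeze" is the grip in N (left out, the last holds). Time passes only in rows, so rows that repeat a pose let the fingers close. It gives the time, the measured TCP pose, the force, the opening and the grip force at its end, in the units of the state.
- monitor.sense(): the state, without advancing time (a new reading comes with each control period).
- cams.snapshot(name): name is "scene" or "top" or "wrist"; returns the picture (384x512x3 uint8, red, green, blue); there is no depth.
- cams.camera_info(name): a dict with "K" (3x3 intrinsics, pixels), "k1" (the pictures are not rectified: a ray, as slopes to the right and down, at radius r is drawn at 1 + k1 r^2 times it, then the intrinsics apply), "xyz" and "attitude" of the camera in the world. Camera axes: x right, y down, z forward; pixel columns grow to the right and rows downward; lengths in mm; the calibration is good to about 2 mm. A picture is of the moment at which its call begins: read the wrist's pose just before it. camera_info takes no time and is no camera call; for the wrist camera it gives the pose at the moment of the call.
- order.finish_job(): hands the job in; it is judged then, once.
Trained networks look in the newest picture that a camera, given by its name, has taken for a name from the list of things; names that differ only in an ending like _2 or _b are one class to them, and where a whole thing is asked for, a point or a joint stands for the part that bears it (a point fixed in the world has none). Each returns a list of dicts, best first, with "conf" (0 to 1); they miss things now and then, are a little off and sometimes report something else, mostly with a low value. They report only what shows in the picture. A call takes as long as a camera call. They do not tell look-alikes from the thing itself.
- cams.recognise(camera, query): "bbox" ([left, top, right, bottom] in pixels, round what is visible of it).
The state is a dict: "clock": time; "q": joint angles; "joint_vel": joint speeds; "joint_torque": joint torques, N m; "tcp_pos": TCP position; "ee_rot": TCP orientation; "force": force on the tool from outside, world axes, zero at the start; "wrist_torque": the same for the moment, N m; "finger_gap": finger opening in mm; "grasp_force": force on a finger pad.
Only numpy, scipy, OpenCV 4.12 (cv2) and the standard library are available. Lean on these libraries where they do the work, as an engineer would, in place of code of your own. Each camera call takes 0.05 s, during which the arm holds its last target. There are 200 camera calls.

## Task

With a fingertip, push the speed lever on the long control box away from its off end, counting the clicks, and stop it in the third notch after off without ever running past it. Then start the carver by pressing the low round start button on the switch box fully in and letting it go; do not press the mushroom stop button, and do not press start before the lever is set. Only push and press: do not pinch the lever, leave the ducks, jar and tools where they are, and finish clear of everything.

Things in the scene. Friction and masses are not known exactly. Their poses are not given: they have to be found in the camera images.
- speed_box: Long grey control box, 120 (x) x 200 (y) x 70 mm high, fixed to the bench. Origin: centre of its underside; z up. The lever slides along the box's own +y, away from off, along the centre line x = 0 of its flat top (slot 86 mm long, black; six marks beside it, the off mark the longest). It can stand on the left or the right of the bench, turned either way.
- speed_lever (a joint): How far the lever stands from off along the box's +y, in m: 0 = off (end stop, where it starts), notches at 0.014 (first), 0.028 (second), 0.042 (third), 0.056 and 0.070 (last, end stop). At each notch a sprung ball holds it; pushing it out takes about 5 N, falling away to about 1 N half-way to the next notch, where the lever jumps ahead by itself into that notch with a click and stays there.
- lever_top (a point): Centre of the top face of the lever's black cap; moves with the lever; axes as the box's. The cap is an upright block 26 mm (x) x 12 mm (y, the way it slides) x 30 mm tall, its top 48 mm above the box's top (118 mm above the bench), on an 8 mm stem, 18 mm clear beneath. At off it is at box y = -35 mm. Push its broad -y face to go up the notches.
- switch_box: Grey switch box, 100 (x) x 150 (y) x 50 mm high, fixed to the bench; origin: centre of its underside; z up. The start button is at its y = +38 mm, the stop button at its y = -38 mm, both at x = 0. It stands on the other side of the bench from the control box, turned either way.
- start_button_top (a point): Centre of the top of the start button: the low, flat, round grey button 28 mm across in a black collar.
- start_button (a joint): Start button travel in m: 0 = out, 0.006 = fully pressed. Spring return; about 5 N presses it fully.
- stop_top (a point): Top of the stop button, the taller mushroom-headed grey one (head 40 mm across, 33 mm above the box). Leave it alone.
- stop_button (a joint): Stop button travel in m: 0 = out, 0.006 = fully pressed.
- duck_a: Carved wooden duck, 200 mm long, 86 mm wide, 137 mm high, standing loose on the bench beyond the boxes; origin: middle of its underside, beak along its +x. Leave alone.
- duck_b: Same kind of duck, beyond the boxes. Leave alone.
- duck_c: Same kind of duck, on the left of the bench. Leave alone.
- gouge: Wood-carving gouge, 220 mm long, 26 mm thick, lying between the two boxes along its x; origin on the bench, mid-length. Leave alone.
- jar: Jar, 50 mm across, 85 mm tall, standing between the boxes on the robot's side; origin: centre of its underside. Leave alone.
- sanding_block: Cork sanding block 110 x 65 x 32 mm on the right; origin: centre of its underside. Leave alone.
- brush: Bench brush lying on the right, along its x; origin at its underside. Leave alone.
There are look-alikes about, which are no part of the job. What is shaped like the switch_box but turquoise is not meant.

How it is judged (in metres and radians):
On the way, in this order (a step that is already met when the one before it is completed fails the run):
1. the lever rests in the third notch, start not yet pressed (value of joint speed_lever between 0.0385 and 0.0455 m and velocity of joint speed_lever below 0.01 m/s and value of joint start_button below 0.002 m), for 0.3 s.
2. the start button is pressed in (value of joint speed_lever between 0.0385 and 0.0455 m and value of joint start_button above 0.0045 m), for 0.05 s.
At the end, for the whole second after the job is handed in: the lever rests in its third notch (0.042 m, within 3.5 mm), the start button has been pressed at least 4.5 mm after that and is out again, the stop button is out (value of joint speed_lever between 0.0385 and 0.0455 m and value of joint each of start_button, stop_button below 0.0015 m); the robot touches nothing.
It fails at once if the lever is run past the third notch (over the crest towards the fourth) (value of joint speed_lever above 0.0495 m).
It fails at once if start is pressed before the lever is in the third notch (value of joint start_button above 0.003 m and not (value of joint speed_lever between 0.0385 and 0.0455 m)).
It fails at once if the stop button is pressed (value of joint stop_button above 0.002 m).
It fails at once if the lever is pinched: the gripper is brought down over its cap so that the cap lies between the pads (x of the grasp point in the frame of lever_top between -0.012 and 0.012 m and y of the grasp point in the frame of lever_top between -0.008 and 0.008 m and z of the grasp point in the frame of lever_top below 0.008 m).
It fails at once if a duck, the jar or a tool is moved more than 20 mm or lifted (distance of any of duck_a, duck_b, duck_c, gouge, jar, sanding_block, brush from where it was at the start of the episode above 0.02 m).
It also fails if it takes over 67 s, if anything falls off the work surface, if the arm or the gripper's body presses on something with over 40 N, if the wrist force passes 120 N, or if a joint passes its speed limit or range.

## Working session

There is one attempt and no reset: what is moved stays moved. The work goes in short steps, Python scripts to look and compute and a tool call to move; the robot and the scene stay as the last step left them, time stands still between calls to the robot, and variables do not carry over. Pictures are saved under pics/ and viewed, at most 10 in all, crops included, and the job is handed in when it is done.

Besides the shell and the picture viewer there is one more tool, called as name(argument=value, ...), one argument or row to a line, values as JSON. play_rows: Moves the arm, as the interface text tells. Scaled input: -1 to 1 covers 0.75 m each way for a shift and 360 degrees each way for a turn. Its arguments: {"type":"object","properties":{"motion":{"type":"array"},"squeeze":{"type":"number"}},"required":["motion"]}

```bash
mkdir -p pics; python3 - <<'E'
from bench import monitor,cams,manip
import cv2,numpy as np
s=monitor.sense();print(s);print(manip.tcp_to_grasp)
for c in ("scene","top"):
    im=cams.snapshot(c);cv2.imwrite(f"pics/{c}0.png",im[:,:,::-1]);print(cams.camera_info(c))
    for n in ("speed_box","speed_lever","switch_box","start_button","stop_top"):
        print(n,[(r['bbox'],round(r['conf'],2)) for r in cams.recognise(c,n)[:4]])
E
```

```text
{'clock': 0.0, 'q': array([ 9.16212423e+01,  2.05898084e+01,  6.33314282e-01, -1.93477172e-02,
       -7.01350671e+01, -1.65083421e+01]), 'joint_vel': array([-0.05425149,  0.03680827, -0.07335333, -0.03195562, -0.01264933,
        0.09307041]), 'joint_torque': array([-2.41507159e-04, -5.83330858e+01,  2.93411976e+01,  6.93623364e+00,
       -5.89383431e-03, -1.94736754e-05]), 'tcp_pos': array([173.30780223, 651.87510234, 230.38097526]), 'ee_rot': array([ 1.79907044e+02, -8.58157666e-03, -1.48936818e+01]), 'force': array([ 0.50379042, -0.15669079, -0.34359753]), 'wrist_torque': array([ 0.01160943,  0.05023512, -0.00246177]), 'grasp_force': 0.0, 'finger_gap': 85.278947063894}
18.700000000000003
{'K': array([[374.96389482,   0.        , 262.48479037],
       [  0.        , 374.96389482, 186.79845672],
       [  0.        ,   0.        ,   1.        ]]), 'k1': -0.02052336267416394, 'xyz': array([1158.2044436 , -504.00790143, 1050.02950121]), 'attitude': array([-141.15943844,   -0.37441926,   50.44725655])}
speed_box [([166.9, 193.8, 228.4, 247.6], 0.95)]
speed_lever [([315.9, 100.0, 367.
[... 562 characters left out ...]
0.07538059642016814, 'xyz': array([ 300.64263206,   32.2466887 , 1420.08509449]), 'attitude': array([-168.75467801,   -0.33036578,  -89.82266456])}
speed_box [([310.2, 179.8, 388.1, 244.4], 0.93), ([191.8, 203.7, 199.0, 210.0], 0.2)]
speed_lever [([355.9, 209.2, 368.3, 219.7], 0.43)]
switch_box [([176.5, 245.0, 238.2, 294.6], 0.82), ([309.5, 178.2, 387.3, 244.9], 0.74), ([101.8, 138.6, 159.8, 181.7], 0.71), ([176.5, 176.8, 237.2, 228.0], 0.63)]
start_button [([190.5, 202.3, 198.9, 209.2], 0.58), ([107.7, 155.2, 119.8, 166.6], 0.47)]
stop_top [([136.1, 147.9, 145.1, 159.8], 0.58), ([210.1, 186.4, 225.7, 203.0], 0.54), ([189.9, 118.4, 264.8, 146.8], 0.21), ([391.2, 143.1, 422.8, 202.5], 0.19)]
```

```bash
python3 - <<'E'
import cv2
a=cv2.imread("pics/top0.png");b=a[110:310,90:430]
cv2.imwrite("pics/c1.png",cv2.resize(b,(800,470),interpolation=cv2.INTER_CUBIC))
E
```

```text
(no output)
```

View pics/c1.png

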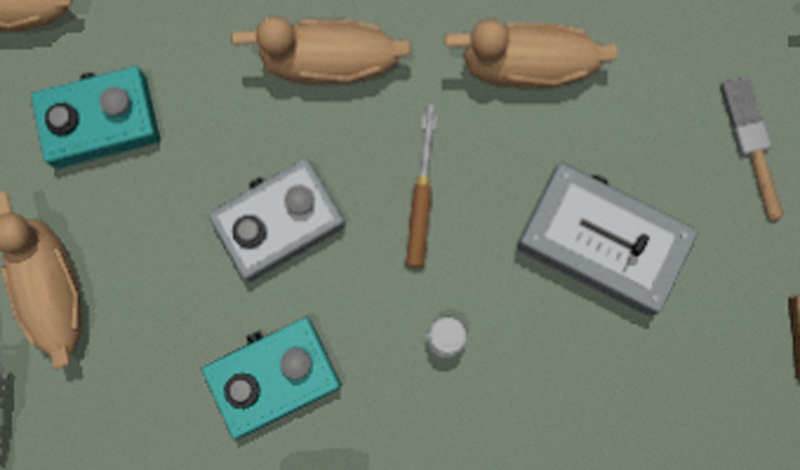

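View pics/scene0.png

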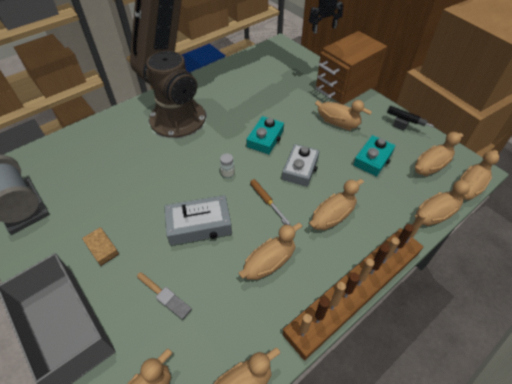

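The top crop shows three switch boxes: turquoise at about (145,160) and (205,270) px, and grey at (208,203) px. The grey one is meant: it matches the description and turquoise is excluded. Its start button, with the black collar, is at about (196,208) and the mushroom at (217,196). The control box is on the right. Its lever stands at about (362,212), the off end with the long mark, and the slot runs to the image's upper left.

```bash
cat > h.py <<'E'
import numpy as np,cv2
from scipy.spatial.transform import Rotation as R
def cam(ci): return np.array(ci['K']),ci['k1'],np.array(ci['xyz']),R.from_euler('xyz',ci['attitude'],degrees=True).as_matrix()
def ray(ci,px,z):
    K,k1,c,M=cam(ci); p=np.atleast_2d(px).astype(float)
    d=cv2.undistortPoints(p.reshape(-1,1,2),K,np.array([k1,0,0,0.])).reshape(-1,2)
    w=np.c_[d,np.ones(len(d))]@M.T
    return c+w*((z-c[2])/w[:,2])[:,None]
def proj(ci,P):
    K,k1,c,M=cam(ci); q=(np.atleast_2d(P)-c)@M; s=q[:,:2]/q[:,2:]
    s=s*(1+k1*(s**2).sum(1,keepdims=True)); return s@K[:2,:2].T+K[:2,2]
E
python3 - <<'E'
from h import *
from bench import cams
ci=cams.camera_info("top")
f=lambda *p:np.array(p)/2.353+[90,110]
print("lever",ray(ci,f(641,239),118))
print("slot",ray(ci,[f(582,221),f(646,249)],70))
print("sbox",ray(ci,[f(562,165),f(695,234),f(659,298),f(521,238)],70))
print("start",ray(ci,f(249,230),60),"stop",ray(ci,f(299,201),83))
print("swbox",ray(ci,[f(306,160),f(342,217),f(250,272),f(211,212)],50))
w=cams.camera_info("wrist");print(w)
from bench import monitor;s=monitor.sense()
E=R.from_euler('xyz',s['ee_rot'],degrees=True).as_matrix()
print("cam in tool",E.T@(w['xyz']-s['tcp_pos']),E.T@cam(w)[3])
E
```

```text
lever [[ 496.60304359 -256.98430443  118.        ]]
slot [[ 526.91749878 -192.42200127   70.        ]
 [ 490.94100422 -273.60471767   70.        ]]
sbox [[ 600.22174088 -168.48349196   70.        ]
 [ 510.46110195 -337.77634778   70.        ]
 [ 428.35447959 -287.89575204   70.        ]
 [ 504.6828007  -113.75648737   70.        ]]
start [[515.1359438 234.6755453  60.       ]] stop [[549.05714089 168.84954479  83.        ]]
swbox [[609.88000639 164.33703583  50.        ]
 [534.32998187 115.93192017  50.        ]
 [462.09634107 233.15690367  50.        ]
 [540.13628376 286.46898254  50.        ]]
{'K': array([[268.11599753,   0.        , 256.92901674],
       [  0.        , 268.11599753, 188.3167679 ],
       [  0.        ,   0.        ,   1.        ]]), 'k1': -0.01511233966768548, 'xyz': array([239.65018807, 635.04924548, 373.68833244]), 'attitude': array([ 1.64320093e+02,  1.00243675e-02, -1.04930265e+02])}
cam in tool [  68.45880857   -0.33287577 -142.35249732] [[-7.91400774e-04 -9.62795463e-01 -2.70230031e-01]
 [ 9.99999680e-01 -7.30000049e-04 -3.27719999e-04]
 [ 1.18259392e-04 -2.70230204e-01  9.62795733e-01]]
```

play_rows(
  motion=[
    {"x": 0.3, "y": 0.225, "gripper": 1},
    {"x": 0.3, "y": 0.225, "gripper": 1},
    {"x": 0.3, "y": 0.225, "gripper": 1},
    {"x": 0.3, "y": 0.225, "gripper": 1},
    {"x": 0.3, "y": 0.225, "gripper": 1},
    {"x": 0.3, "y": 0.225, "gripper": 1},
    {"x": 0.3, "y": 0.225, "gripper": 1},
    {"x": 0.3, "y": 0.225, "gripper": 1},
  ],
  squeeze=60,
)

```text
invalid input at $.motion[0]: expected keys x, y, z, ax, ay, az, gripper
```

play_rows(
  motion=[
    {"x": 0.31, "y": 0.23, "gripper": 1},
    {"x": 0.31, "y": 0.23, "gripper": 1},
    {"x": 0.31, "y": 0.23, "gripper": 1},
    {"x": 0.31, "y": 0.23, "gripper": 1},
    {"x": 0.31, "y": 0.23, "gripper": 1},
    {"x": 0.31, "y": 0.23, "gripper": 1},
    {"x": 0.31, "y": 0.23, "gripper": 1},
    {"x": 0.31, "y": 0.23, "gripper": 1},
  ],
)

```text
invalid input at $.motion[0]: expected keys x, y, z, ax, ay, az, gripper
```

```bash
python3 - <<'E'
from h import *
from bench import cams,monitor
s=monitor.sense();print(s['tcp_pos'],s['ee_rot'],s['q'],s['finger_gap'],s['clock'])
ci=cams.camera_info("wrist");im=cams.snapshot("wrist")
np.save("ci1.npy",ci,allow_pickle=True)
cv2.imwrite("pics/w1.png",im[:,:,::-1]);cv2.imwrite("pics/w1b.png",cv2.resize(im[:,:,::-1],(800,600),interpolation=cv2.INTER_CUBIC))
for n in ("switch_box","start_button","stop_top"):
  for r in cams.recognise("wrist",n)[:3]: print(n,r)
for P in ([515,235,60],[549,169,83]): print(proj(ci,P))
E
```

```text
[173.40051237 652.32217369 231.33813331] [-1.79996750e+02  1.93899241e-03 -1.48849204e+01] [ 9.16218753e+01  2.05427773e+01  6.81768617e-01 -9.94813504e-04
 -7.01353242e+01 -1.65064577e+01] 85.43829461604899 0.6
[[ 630.09757127 -332.02898546]]
[[ 733.43016079 -431.22453076]]
```

View pics/w1b.png

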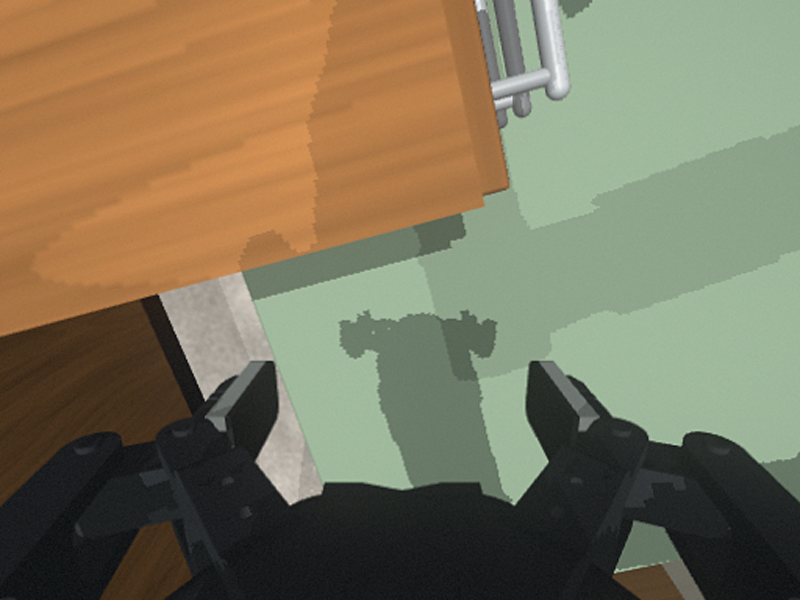

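The wrist view shows the open fingers at the bottom and a wooden cabinet at the upper left, with handles at (520,60). I'll go sideways and up first to clear it.

play_rows(
  motion=[
    {"x": 0, "y": 0, "z": -0.1, "ax": 0, "ay": 0, "az": 0, "gripper": 1},
    {"x": 0, "y": 0, "z": -0.1, "ax": 0, "ay": 0, "az": 0, "gripper": 1},
    {"x": 0, "y": 0.24, "z": -0.1, "ax": 0, "ay": 0, "az": 0, "gripper": 1},
    {"x": 0, "y": 0.24, "z": -0.1, "ax": 0, "ay": 0, "az": 0, "gripper": 1},
    {"x": 0, "y": 0.24, "z": -0.1, "ax": 0, "ay": 0, "az": 0, "gripper": 1},
    {"x": 0, "y": 0.24, "z": -0.1, "ax": 0, "ay": 0, "az": 0, "gripper": 1},
    {"x": 0, "y": 0.24, "z": -0.1, "ax": 0, "ay": 0, "az": 0, "gripper": 1},
    {"x": 0, "y": 0.24, "z": -0.1, "ax": 0, "ay": 0, "az": 0, "gripper": 1},
  ],
  squeeze=60,
)

```text
clock: 1.47
tcp_pos: [126.7, 475.5, 307.9]
ee_rot: [-179.8, 0.1, -14.8]
force: [0.5, 0.5, 0.4]
finger_gap: -0.4
grasp_force: 0.0
```

play_rows(
  motion=[
    {"x": 0.4, "y": 0.14, "z": 0, "ax": 0, "ay": 0, "az": 0, "gripper": 1},
    {"x": 0.4, "y": 0.14, "z": 0, "ax": 0, "ay": 0, "az": 0, "gripper": 1},
    {"x": 0.4, "y": 0.14, "z": 0, "ax": 0, "ay": 0, "az": 0, "gripper": 1},
    {"x": 0.4, "y": 0.14, "z": 0, "ax": 0, "ay": 0, "az": 0, "gripper": 1},
    {"x": 0.4, "y": 0.14, "z": 0, "ax": 0, "ay": 0, "az": 0, "gripper": 1},
    {"x": 0.4, "y": 0.14, "z": 0, "ax": 0, "ay": 0, "az": 0, "gripper": 1},
    {"x": 0.4, "y": 0.14, "z": 0, "ax": 0, "ay": 0, "az": 0, "gripper": 1},
    {"x": 0.4, "y": 0.14, "z": 0, "ax": 0, "ay": 0, "az": 0, "gripper": 1},
  ],
)

```text
clock: 2.13
tcp_pos: [392.6, 298.0, 306.5]
ee_rot: [-180.0, -0.0, -14.9]
force: [-1.0, 1.8, -0.7]
finger_gap: 0.0
grasp_force: 0.0
```

play_rows(
  motion=[
    {"x": 0.18, "y": 0.08, "z": 0.05, "ax": 0, "ay": 0, "az": 0, "gripper": 1},
    {"x": 0.18, "y": 0.08, "z": 0.05, "ax": 0, "ay": 0, "az": 0, "gripper": 1},
    {"x": 0.18, "y": 0.08, "z": 0.05, "ax": 0, "ay": 0, "az": 0, "gripper": 1},
    {"x": 0.18, "y": 0.08, "z": 0.05, "ax": 0, "ay": 0, "az": 0, "gripper": 1},
    {"x": 0.18, "y": 0.08, "z": 0.05, "ax": 0, "ay": 0, "az": 0, "gripper": 1},
    {"x": 0.18, "y": 0.08, "z": 0.05, "ax": 0, "ay": 0, "az": 0, "gripper": 1},
    {"x": 0.18, "y": 0.08, "z": 0.05, "ax": 0, "ay": 0, "az": 0, "gripper": 1},
    {"x": 0.18, "y": 0.08, "z": 0.05, "ax": 0, "ay": 0, "az": 0, "gripper": 1},
  ],
)

```text
clock: 2.8
tcp_pos: [505.0, 207.9, 269.3]
ee_rot: [-180.0, -0.0, -14.8]
force: [-0.5, 0.9, 1.2]
finger_gap: -0.0
grasp_force: 0.0
```

```bash
python3 - <<'E'
from h import *
from bench import cams,monitor
s=monitor.sense();print(s['tcp_pos'],s['ee_rot'],s['q'],s['finger_gap'],s['clock'])
ci=cams.camera_info("wrist");im=cams.snapshot("wrist")
np.save("ci1.npy",ci,allow_pickle=True)
cv2.imwrite("pics/w2.png",im[:,:,::-1]);cv2.imwrite("pics/w2b.png",cv2.resize(im[:,:,::-1],(800,600),interpolation=cv2.INTER_CUBIC))
for n in ("switch_box","start_button","stop_top"):
  for r in cams.recognise("wrist",n)[:3]: print(n,r)
for P in ([515,235,60],[549,169,83]): print(proj(ci,P))
E
```

```text
[504.97393483 207.88112639 269.25529777] [-1.79962133e+02 -2.34320838e-02 -1.48388420e+01] [ 4.29373272e+01  7.01779069e+00 -1.22966244e+01 -3.91040688e-04
 -7.06410558e+01  3.22239680e+01] -5.0593990339259934e-05 2.8
switch_box {'bbox': [249.4, 211.8, 340.4, 306.0], 'conf': 0.88}
switch_box {'bbox': [195.0, 75.6, 319.6, 205.1], 'conf': 0.77}
start_button {'bbox': [0.7, 89.9, 21.0, 111.5], 'conf': 0.9}
start_button {'bbox': [222.3, 153.9, 244.4, 174.9], 'conf': 0.63}
stop_top {'bbox': [32.3, 45.2, 69.7, 88.0], 'conf': 0.95}
stop_top {'bbox': [258.7, 106.5, 294.5, 140.4], 'conf': 0.9}
stop_top {'bbox': [298.6, 253.0, 314.0, 264.3], 'conf': 0.59}
[[235.71773526 164.51103117]]
[[279.3440916  127.01740737]]
```

View pics/w2b.png

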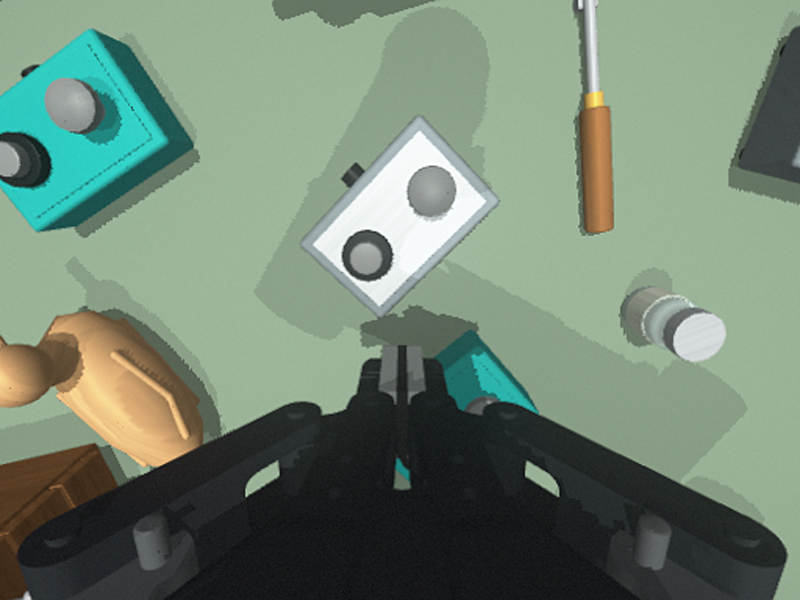

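The enlarged view confirms it: the grey switch box has the flat start button with a black collar at (367,255) of the enlarged image and the mushroom at (432,190). The turquoise boxes are at (90,130) and (480,370). Now I'll fit its pose and head for the control box.

```bash
cat >> h.py <<'E'
from scipy.optimize import least_squares
def fit(ci,model,px,x0):
    def f(v): 
        c,s=np.cos(v[2]),np.sin(v[2]); m=np.array(model,float); P=np.c_[v[0]+c*m[:,0]-s*m[:,1],v[1]+s*m[:,0]+c*m[:,1],m[:,2]]
        return (proj(ci,P)-px).ravel()
    r=least_squares(f,x0); return r.x,r.fun.reshape(-1,2)
E
python3 - <<'E'
from h import *
ci=np.load("ci1.npy",allow_pickle=True).item()
px=np.array([[420,115],[498,200],[381,317],[302,243]])*.64
x,e=fit(ci,[[50,-75,50],[-50,-75,50],[-50,75,50],[50,75,50]],px,[530,200,.5])
print(x[:2],np.degrees(x[2]),e.round(1))
for z in(55,60,65):print(ray(ci,[234.4,163.6],z))
c,s=np.cos(x[2]),np.sin(x[2]);print("start",x[0]-s*38,x[1]+c*38)
print("stop",x[0]+s*38,x[1]-c*38,ray(ci,[276.6,123.5],83))
E
```

```text
[535.36773889 202.71434364] 30.686112044923057 [[-0.2 -2.4]
 [ 3.4  0.4]
 [-0.2  2.3]
 [-3.   0.8]]
[[515.85290631 237.00229903  55.        ]]
[[516.62836515 236.35180904  60.        ]]
[[517.403824   235.70131905  65.        ]]
start 515.9750285365716 235.39343153118213
stop 554.7604492337103 170.03525575074926 [[553.82757981 171.19867472  83.        ]]
```

play_rows(
  motion=[
    {"x": 0.05, "y": 0.4, "z": 0, "ax": 0, "ay": 0, "az": 0, "gripper": 1},
    {"x": 0.05, "y": 0.4, "z": 0, "ax": 0, "ay": 0, "az": 0, "gripper": 1},
    {"x": 0.05, "y": 0.4, "z": 0, "ax": 0, "ay": 0, "az": 0, "gripper": 1},
    {"x": 0.05, "y": 0.4, "z": 0, "ax": 0, "ay": 0, "az": 0, "gripper": 1},
    {"x": 0.05, "y": 0.4, "z": 0, "ax": 0, "ay": 0, "az": 0, "gripper": 1},
    {"x": 0.05, "y": 0.4, "z": 0, "ax": 0, "ay": 0, "az": 0, "gripper": 1},
    {"x": 0.05, "y": 0.4, "z": 0, "ax": 0, "ay": 0, "az": 0, "gripper": 1},
    {"x": 0.05, "y": 0.4, "z": 0, "ax": 0, "ay": 0, "az": 0, "gripper": 1},
  ],
)

```text
clock: 3.67
tcp_pos: [463.0, -95.8, 269.4]
ee_rot: [180.0, -0.0, -15.0]
force: [-0.1, 1.3, 0.3]
finger_gap: -0.0
grasp_force: 0.0
```

play_rows(
  motion=[
    {"x": 0.03, "y": 0.14, "z": 0.04, "ax": 0, "ay": 0, "az": 0.0325, "gripper": 1},
    {"x": 0.03, "y": 0.14, "z": 0.04, "ax": 0, "ay": 0, "az": 0.0325, "gripper": 1},
    {"x": 0.03, "y": 0.14, "z": 0.04, "ax": 0, "ay": 0, "az": 0.0325, "gripper": 1},
    {"x": 0.03, "y": 0.14, "z": 0.04, "ax": 0, "ay": 0, "az": 0.0325, "gripper": 1},
    {"x": 0.03, "y": 0.14, "z": 0.04, "ax": 0, "ay": 0, "az": 0.0325, "gripper": 1},
    {"x": 0.03, "y": 0.14, "z": 0.04, "ax": 0, "ay": 0, "az": 0.0325, "gripper": 1},
    {"x": 0.03, "y": 0.14, "z": 0.04, "ax": 0, "ay": 0, "az": 0.0325, "gripper": 1},
  ],
)

```text
clock: 4.25
tcp_pos: [459.6, -198.7, 239.4]
ee_rot: [-180.0, -0.1, -26.5]
force: [-0.2, 0.2, -0.0]
finger_gap: -0.3
grasp_force: 0.0
```

```bash
python3 - <<'E'
from h import *
from bench import cams,monitor
s=monitor.sense();print(s['tcp_pos'],s['ee_rot'],s['q'],s['force'],s['clock'])
ci=cams.camera_info("wrist");im=cams.snapshot("wrist")
np.save("ci2.npy",ci,allow_pickle=True)
cv2.imwrite("pics/w3.png",im[:,:,::-1]);cv2.imwrite("pics/w3b.png",cv2.resize(im[:,:,::-1],(800,600),interpolation=cv2.INTER_CUBIC))
for n in ("speed_box","speed_lever","lever_top"):
  for r in cams.recognise("wrist",n)[:3]: print(n,r)
E
```

```text
[ 459.60669846 -198.72538017  239.39108017] [-1.79971850e+02 -5.87688475e-02 -2.65021273e+01] [-8.60530950e-01  3.59234413e+00 -2.01325299e+01  5.84240150e-05
 -6.62099629e+01  6.43583946e+01] [-0.24629303  0.17618688 -0.01215528] 4.25
speed_box {'bbox': [168.9, 59.8, 352.5, 177.2], 'conf': 0.55}
speed_lever {'bbox': [284.8, 111.3, 305.0, 138.7], 'conf': 0.75}
speed_lever {'bbox': [403.4, 1.1, 427.4, 12.2], 'conf': 0.69}
lever_top {'bbox': [286.0, 113.0, 303.5, 137.0], 'conf': 0.95}
```

View pics/w3b.png

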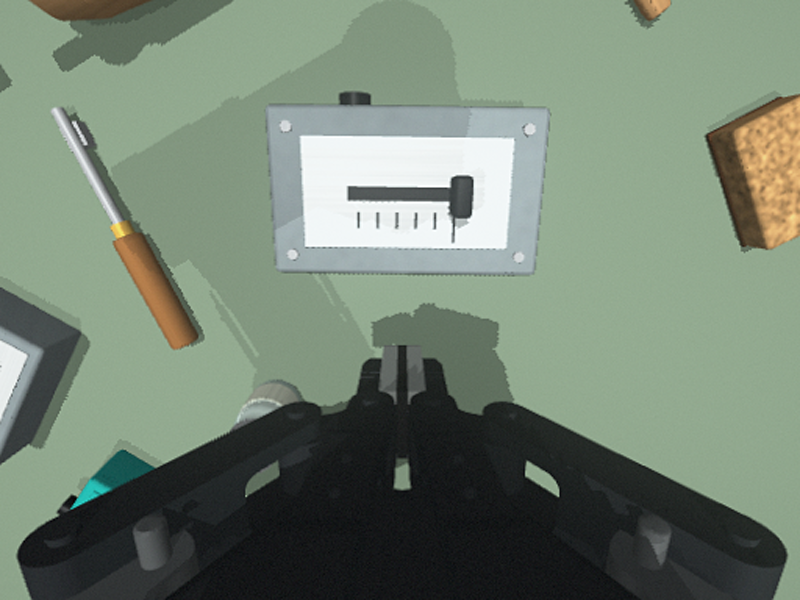

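The view shows the control box with its slot running left from the lever at (462,196) and the longest mark (453,230) beside it. So the lever is at off and box +y is image-left.

```bash
python3 - <<'E'
from h import *
ci=np.load("ci2.npy",allow_pickle=True).item()
px=np.array([[267,104],[549,107],[534,275],[279,271],[347,194]])*.64
x,e=fit(ci,[[60,100,70],[60,-100,70],[-60,-100,70],[-60,100,70],[0,43,70]],px,[510,-225,-.46])
print(x[:2],np.degrees(x[2]),e.round(1))
c,s=np.cos(x[2]),np.sin(x[2])
def W(a,b,z): return np.array([x[0]+c*a-s*b,x[1]+s*a+c*b,z])
print("u",-s,c,"lever off",W(0,-35,118),proj(ci,W(0,-35,118))/.64,"notch3",W(0,7,118))
print(ray(ci,np.array([463,196])*.64,118))
print("TCP start",W(0,-35-17-35,0), "contact",W(0,-52,0))
g=cv2.imread("pics/w3.png");cv2.imwrite("pics/c3.png",cv2.resize(g[60:180,160:360],(800,480),interpolation=cv2.INTER_CUBIC))
E
```

```text
[ 508.56304053 -227.21620084] -27.134321196324347 [[-2.5 -0.4]
 [ 2.7 -0.3]
 [ 1.8  0.7]
 [-2.5  1.5]
 [ 0.5 -0.4]]
u 0.4560780788579154 0.8899397653691361 lever off [ 492.60030777 -258.36409263  118.        ] [[464.98682755 197.61744269]] notch3 [ 511.75558709 -220.98662248  118.        ]
[[ 494.03059705 -257.67036983  118.        ]]
TCP start [ 468.88424767 -304.64096043    0.        ] contact [ 484.84698043 -273.49306864    0.        ]
```

play_rows(
  motion=[
    {"x": 0.0743, "y": 0.13, "z": 0, "ax": 0, "ay": 0, "az": 0.15, "gripper": 1},
    {"x": 0.0743, "y": 0.13, "z": 0, "ax": 0, "ay": 0, "az": 0.15, "gripper": 1},
    {"x": 0.0743, "y": 0.13, "z": 0, "ax": 0, "ay": 0, "az": 0.15, "gripper": 1},
    {"x": 0.0743, "y": 0.13, "z": 0, "ax": 0, "ay": 0, "az": 0.15, "gripper": 1},
    {"x": 0.0743, "y": 0.13, "z": 0, "ax": 0, "ay": 0, "az": 0.15, "gripper": 1},
    {"x": 0.0743, "y": 0.13, "z": 0, "ax": 0, "ay": 0, "az": 0.15, "gripper": 1},
    {"x": 0.0743, "y": 0.13, "z": 0, "ax": 0, "ay": 0, "az": 0.15, "gripper": 1},
    {"x": 0.0743, "y": 0.13, "z": 0, "ax": 0, "ay": 0, "az": 0.15, "gripper": 1},
  ],
)

```text
clock: 5.12
tcp_pos: [465.6, -311.4, 238.9]
ee_rot: [-180.0, -0.0, -80.9]
force: [-0.8, 0.2, 0.1]
finger_gap: 0.2
grasp_force: 0.0
```

play_rows(
  motion=[
    {"x": 0, "y": 0, "z": 0.09, "ax": 0, "ay": 0, "az": 0.1015, "gripper": 1},
    {"x": 0, "y": 0, "z": 0.09, "ax": 0, "ay": 0, "az": 0.1015, "gripper": 1},
    {"x": 0, "y": 0, "z": 0.09, "ax": 0, "ay": 0, "az": 0.1015, "gripper": 1},
    {"x": 0, "y": 0, "z": 0.09, "ax": 0, "ay": 0, "az": 0.1015, "gripper": 1},
    {"x": 0, "y": 0, "z": 0.09, "ax": 0, "ay": 0, "az": 0.1015, "gripper": 1},
    {"x": 0, "y": 0, "z": 0.09, "ax": 0, "ay": 0, "az": 0.1015, "gripper": 1},
    {"x": 0, "y": 0, "z": 0.09, "ax": 0, "ay": 0, "az": 0.1015, "gripper": 1},
    {"x": 0, "y": 0, "z": 0.09, "ax": 0, "ay": 0, "az": 0.1015, "gripper": 1},
  ],
)

```text
clock: 5.78
tcp_pos: [465.6, -311.5, 171.5]
ee_rot: [-180.0, 0.0, -116.9]
force: [0.3, 0.0, 0.9]
finger_gap: -0.0
grasp_force: 0.0
```

play_rows(
  motion=[
    {"x": 0, "y": 0, "z": 0.0973, "ax": 0, "ay": 0, "az": 0, "gripper": 1},
    {"x": 0, "y": 0, "z": 0.0973, "ax": 0, "ay": 0, "az": 0, "gripper": 1},
    {"x": 0, "y": 0, "z": 0.0973, "ax": 0, "ay": 0, "az": 0, "gripper": 1},
    {"x": -0.025, "y": 0, "z": 0.0973, "ax": 0, "ay": 0, "az": 0, "gripper": 1},
    {"x": -0.045, "y": 0, "z": 0.0973, "ax": 0, "ay": 0, "az": 0, "gripper": 1},
    {"x": -0.045, "y": 0, "z": 0.0973, "ax": 0, "ay": 0, "az": 0, "gripper": 1},
    {"x": -0.045, "y": 0, "z": 0.0973, "ax": 0, "ay": 0, "az": 0, "gripper": 1},
  ],
)

```text
clock: 6.37
tcp_pos: [481.8, -281.6, 99.9]
ee_rot: [-179.9, 0.0, -116.9]
force: [0.3, -0.4, -0.5]
finger_gap: 0.0
grasp_force: 0.0
```

play_rows(
  motion=[
    {"x": -0.0027, "y": 0, "z": 0, "ax": 0, "ay": 0, "az": 0, "gripper": 1},
    {"x": -0.0054, "y": 0, "z": 0, "ax": 0, "ay": 0, "az": 0, "gripper": 1},
    {"x": -0.0054, "y": 0, "z": 0, "ax": 0, "ay": 0, "az": 0, "gripper": 1},
    {"x": -0.0054, "y": 0, "z": 0, "ax": 0, "ay": 0, "az": 0, "gripper": 1},
  ],
)

```text
clock: 6.7
tcp_pos: [482.5, -278.4, 98.6]
ee_rot: [-180.0, 0.0, -117.1]
force: [0.7, 0.2, -0.4]
finger_gap: -0.0
grasp_force: 0.0
```

play_rows(
  motion=[
    {"x": -0.0027, "y": 0, "z": 0, "ax": 0, "ay": 0, "az": 0, "gripper": 1},
    {"x": -0.0054, "y": 0, "z": 0, "ax": 0, "ay": 0, "az": 0, "gripper": 1},
    {"x": -0.0054, "y": 0, "z": 0, "ax": 0, "ay": 0, "az": 0, "gripper": 1},
    {"x": -0.0054, "y": 0, "z": 0, "ax": 0, "ay": 0, "az": 0, "gripper": 1},
  ],
)

```text
clock: 7.03
tcp_pos: [484.4, -274.5, 98.3]
ee_rot: [180.0, -0.0, -117.1]
force: [-1.1, 0.4, -0.1]
finger_gap: 0.1
grasp_force: 0.0
```

play_rows(
  motion=[
    {"x": -0.002, "y": 0, "z": 0, "ax": 0, "ay": 0, "az": 0, "gripper": 1},
    {"x": -0.0027, "y": 0, "z": 0, "ax": 0, "ay": 0, "az": 0, "gripper": 1},
    {"x": -0.0027, "y": 0, "z": 0, "ax": 0, "ay": 0, "az": 0, "gripper": 1},
    {"x": -0.0027, "y": 0, "z": 0, "ax": 0, "ay": 0, "az": 0, "gripper": 1},
  ],
)

```text
clock: 7.37
tcp_pos: [485.2, -272.9, 98.3]
ee_rot: [180.0, -0.0, -117.1]
force: [-0.2, -2.0, -0.5]
finger_gap: 0.3
grasp_force: 1.0
```

play_rows(
  motion=[
    {"x": -0.002, "y": 0, "z": 0, "ax": 0, "ay": 0, "az": 0, "gripper": 1},
    {"x": -0.0027, "y": 0, "z": 0, "ax": 0, "ay": 0, "az": 0, "gripper": 1},
    {"x": -0.0027, "y": 0, "z": 0, "ax": 0, "ay": 0, "az": 0, "gripper": 1},
    {"x": -0.0027, "y": 0, "z": 0, "ax": 0, "ay": 0, "az": 0, "gripper": 1},
  ],
)

```text
clock: 7.7
tcp_pos: [486.2, -271.0, 98.3]
ee_rot: [180.0, -0.0, -117.1]
force: [-0.7, -3.1, -0.6]
finger_gap: -0.1
grasp_force: 1.7
```

play_rows(
  motion=[
    {"x": -0.0013, "y": 0, "z": 0, "ax": 0, "ay": 0, "az": 0, "gripper": 1},
    {"x": -0.0027, "y": 0, "z": 0, "ax": 0, "ay": 0, "az": 0, "gripper": 1},
    {"x": -0.0027, "y": 0, "z": 0, "ax": 0, "ay": 0, "az": 0, "gripper": 1},
  ],
)

```text
clock: 7.95
tcp_pos: [487.3, -268.8, 98.3]
ee_rot: [180.0, 0.0, -117.1]
force: [-0.9, -1.5, -1.1]
finger_gap: 0.2
grasp_force: 0.8
```

play_rows(
  motion=[
    {"x": -0.0013, "y": 0, "z": 0, "ax": 0, "ay": 0, "az": 0, "gripper": 1},
    {"x": -0.0027, "y": 0, "z": 0, "ax": 0, "ay": 0, "az": 0, "gripper": 1},
    {"x": -0.0027, "y": 0, "z": 0, "ax": 0, "ay": 0, "az": 0, "gripper": 1},
  ],
)

```text
clock: 8.2
tcp_pos: [488.4, -266.9, 98.4]
ee_rot: [-180.0, 0.0, -117.1]
force: [0.4, 0.5, -0.0]
finger_gap: -0.2
grasp_force: 0.0
```

play_rows(
  motion=[
    {"x": -0.0013, "y": 0, "z": 0, "ax": 0, "ay": 0, "az": 0, "gripper": 1},
    {"x": -0.0027, "y": 0, "z": 0, "ax": 0, "ay": 0, "az": 0, "gripper": 1},
    {"x": -0.0027, "y": 0, "z": 0, "ax": 0, "ay": 0, "az": 0, "gripper": 1},
  ],
)

```text
clock: 8.45
tcp_pos: [489.4, -265.3, 98.4]
ee_rot: [-180.0, 0.0, -117.1]
force: [0.6, -0.3, -0.1]
finger_gap: 0.1
grasp_force: 0.0
```

play_rows(
  motion=[
    {"x": -0.0013, "y": 0, "z": 0, "ax": 0, "ay": 0, "az": 0, "gripper": 1},
    {"x": -0.0027, "y": 0, "z": 0, "ax": 0, "ay": 0, "az": 0, "gripper": 1},
    {"x": -0.0027, "y": 0, "z": 0, "ax": 0, "ay": 0, "az": 0, "gripper": 1},
  ],
)

```text
clock: 8.7
tcp_pos: [490.1, -263.6, 98.4]
ee_rot: [-180.0, 0.0, -117.1]
force: [0.0, 0.2, -0.1]
finger_gap: -0.3
grasp_force: 0.0
```

The first click came between TCP y -269 and -267: the contact force fell to zero. I'll carry on to the second notch.

play_rows(
  motion=[
    {"x": -0.0013, "y": 0, "z": 0, "ax": 0, "ay": 0, "az": 0, "gripper": 1},
    {"x": -0.0027, "y": 0, "z": 0, "ax": 0, "ay": 0, "az": 0, "gripper": 1},
    {"x": -0.0027, "y": 0, "z": 0, "ax": 0, "ay": 0, "az": 0, "gripper": 1},
  ],
)

```text
clock: 8.95
tcp_pos: [491.0, -261.8, 98.4]
ee_rot: [-180.0, 0.0, -117.1]
force: [-0.5, 0.6, -0.3]
finger_gap: -0.0
grasp_force: 0.0
```

play_rows(
  motion=[
    {"x": -0.0013, "y": 0, "z": 0, "ax": 0, "ay": 0, "az": 0, "gripper": 1},
    {"x": -0.0027, "y": 0, "z": 0, "ax": 0, "ay": 0, "az": 0, "gripper": 1},
    {"x": -0.0027, "y": 0, "z": 0, "ax": 0, "ay": 0, "az": 0, "gripper": 1},
  ],
)

```text
clock: 9.2
tcp_pos: [491.7, -260.4, 98.3]
ee_rot: [180.0, -0.0, -117.1]
force: [-0.9, -2.5, 0.1]
finger_gap: -0.0
grasp_force: 1.3
```

play_rows(
  motion=[
    {"x": -0.0013, "y": 0, "z": 0, "ax": 0, "ay": 0, "az": 0, "gripper": 1},
    {"x": -0.0027, "y": 0, "z": 0, "ax": 0, "ay": 0, "az": 0, "gripper": 1},
    {"x": -0.0027, "y": 0, "z": 0, "ax": 0, "ay": 0, "az": 0, "gripper": 1},
  ],
)

```text
clock: 9.45
tcp_pos: [492.6, -258.5, 98.3]
ee_rot: [180.0, -0.0, -117.1]
force: [-0.8, -3.8, -0.5]
finger_gap: -0.0
grasp_force: 1.7
```

play_rows(
  motion=[
    {"x": -0.0013, "y": 0, "z": 0, "ax": 0, "ay": 0, "az": 0, "gripper": 1},
    {"x": -0.0027, "y": 0, "z": 0, "ax": 0, "ay": 0, "az": 0, "gripper": 1},
    {"x": -0.0027, "y": 0, "z": 0, "ax": 0, "ay": 0, "az": 0, "gripper": 1},
  ],
)

```text
clock: 9.7
tcp_pos: [493.8, -256.2, 98.3]
ee_rot: [-180.0, 0.0, -117.1]
force: [-0.3, -1.1, 1.0]
finger_gap: -0.0
grasp_force: 0.8
```

play_rows(
  motion=[
    {"x": -0.0013, "y": 0, "z": 0, "ax": 0, "ay": 0, "az": 0, "gripper": 1},
    {"x": -0.0027, "y": 0, "z": 0, "ax": 0, "ay": 0, "az": 0, "gripper": 1},
    {"x": -0.0027, "y": 0, "z": 0, "ax": 0, "ay": 0, "az": 0, "gripper": 1},
  ],
)

```text
clock: 9.95
tcp_pos: [494.8, -254.3, 98.3]
ee_rot: [-180.0, 0.0, -117.1]
force: [-0.5, -0.2, -0.0]
finger_gap: -0.4
grasp_force: 0.0
```

Second click, with the same force pattern 12.5 mm further in y. The third is expected at y≈-242.

play_rows(
  motion=[
    {"x": -0.0027, "y": 0, "z": 0, "ax": 0, "ay": 0, "az": 0, "gripper": 1},
    {"x": -0.0053, "y": 0, "z": 0, "ax": 0, "ay": 0, "az": 0, "gripper": 1},
    {"x": -0.008, "y": 0, "z": 0, "ax": 0, "ay": 0, "az": 0, "gripper": 1},
    {"x": -0.008, "y": 0, "z": 0, "ax": 0, "ay": 0, "az": 0, "gripper": 1},
    {"x": -0.008, "y": 0, "z": 0, "ax": 0, "ay": 0, "az": 0, "gripper": 1},
  ],
)

```text
clock: 10.37
tcp_pos: [497.4, -249.2, 98.3]
ee_rot: [-180.0, 0.0, -117.1]
force: [-0.3, -0.9, -0.2]
finger_gap: -0.0
grasp_force: 0.0
```

play_rows(
  motion=[
    {"x": -0.0013, "y": 0, "z": 0, "ax": 0, "ay": 0, "az": 0, "gripper": 1},
    {"x": -0.0027, "y": 0, "z": 0, "ax": 0, "ay": 0, "az": 0, "gripper": 1},
    {"x": -0.0027, "y": 0, "z": 0, "ax": 0, "ay": 0, "az": 0, "gripper": 1},
  ],
)

```text
clock: 10.62
tcp_pos: [498.0, -247.9, 98.3]
ee_rot: [180.0, -0.0, -117.1]
force: [-0.7, -3.1, -0.1]
finger_gap: 0.5
grasp_force: 1.4
```

play_rows(
  motion=[
    {"x": -0.0013, "y": 0, "z": 0, "ax": 0, "ay": 0, "az": 0, "gripper": 1},
    {"x": -0.0027, "y": 0, "z": 0, "ax": 0, "ay": 0, "az": 0, "gripper": 1},
    {"x": -0.0027, "y": 0, "z": 0, "ax": 0, "ay": 0, "az": 0, "gripper": 1},
  ],
)

```text
clock: 10.87
tcp_pos: [499.0, -246.0, 98.3]
ee_rot: [180.0, -0.0, -117.1]
force: [-0.9, -3.4, -0.5]
finger_gap: -0.0
grasp_force: 1.7
```

play_rows(
  motion=[
    {"x": -0.0013, "y": 0, "z": 0, "ax": 0, "ay": 0, "az": 0, "gripper": 1},
    {"x": -0.0027, "y": 0, "z": 0, "ax": 0, "ay": 0, "az": 0, "gripper": 1},
    {"x": -0.0027, "y": 0, "z": 0, "ax": 0, "ay": 0, "az": 0, "gripper": 1},
  ],
)

```text
clock: 11.12
tcp_pos: [500.2, -243.7, 98.3]
ee_rot: [-180.0, 0.0, -117.1]
force: [-0.8, -1.1, -0.1]
finger_gap: -0.1
grasp_force: 0.7
```

play_rows(
  motion=[
    {"x": -0.0013, "y": 0, "z": 0, "ax": 0, "ay": 0, "az": 0, "gripper": 1},
    {"x": -0.0027, "y": 0, "z": 0, "ax": 0, "ay": 0, "az": 0, "gripper": 1},
    {"x": -0.0027, "y": 0, "z": 0, "ax": 0, "ay": 0, "az": 0, "gripper": 1},
  ],
)

```text
clock: 11.37
tcp_pos: [501.3, -241.7, 98.3]
ee_rot: [-180.0, 0.0, -117.1]
force: [-0.3, 0.6, 1.4]
finger_gap: -0.4
grasp_force: 0.0
```

play_rows(
  motion=[
    {"x": 0.04, "y": 0, "z": 0, "ax": 0, "ay": 0, "az": 0, "gripper": 1},
    {"x": 0.04, "y": 0, "z": 0, "ax": 0, "ay": 0, "az": 0, "gripper": 1},
    {"x": 0.04, "y": 0, "z": -0.2, "ax": 0, "ay": 0, "az": 0, "gripper": 1},
    {"x": 0.04, "y": 0, "z": -0.2, "ax": 0, "ay": 0, "az": 0, "gripper": 1},
    {"x": 0.04, "y": 0, "z": -0.2, "ax": 0, "ay": 0, "az": 0, "gripper": 1},
    {"x": 0.04, "y": 0, "z": -0.2, "ax": 0, "ay": 0, "az": 0, "gripper": 1},
    {"x": 0.04, "y": 0, "z": -0.2, "ax": 0, "ay": 0, "az": 0, "gripper": 1},
    {"x": 0.04, "y": 0, "z": -0.2, "ax": 0, "ay": 0, "az": 0, "gripper": 1},
  ],
)

```text
clock: 12.03
tcp_pos: [488.3, -268.7, 250.3]
ee_rot: [-179.8, 0.1, -117.1]
force: [0.6, 0.7, -0.9]
finger_gap: -0.2
grasp_force: 0.0
```

play_rows(
  motion=[
    {"x": 0, "y": -0.16, "z": 0, "ax": 0, "ay": 0, "az": -0.158, "gripper": 1},
    {"x": 0, "y": -0.16, "z": 0, "ax": 0, "ay": 0, "az": -0.158, "gripper": 1},
    {"x": 0, "y": -0.16, "z": 0, "ax": 0, "ay": 0, "az": -0.158, "gripper": 1},
    {"x": 0, "y": -0.16, "z": 0, "ax": 0, "ay": 0, "az": -0.158, "gripper": 1},
    {"x": 0, "y": -0.16, "z": 0, "ax": 0, "ay": 0, "az": -0.158, "gripper": 1},
    {"x": 0, "y": -0.16, "z": 0, "ax": 0, "ay": 0, "az": -0.158, "gripper": 1},
    {"x": 0, "y": -0.16, "z": 0, "ax": 0, "ay": 0, "az": -0.158, "gripper": 1},
    {"x": 0, "y": -0.16, "z": 0, "ax": 0, "ay": 0, "az": -0.158, "gripper": 1},
  ],
)

```text
clock: 12.7
tcp_pos: [593.7, -323.1, 246.0]
ee_rot: [179.9, 0.2, -59.9]
force: [-0.3, 0.7, -0.1]
finger_gap: -0.1
grasp_force: 0.0
```

```bash
python3 - <<'E'
from h import *
from bench import cams,monitor
s=monitor.sense();print(s['tcp_pos'],s['ee_rot'],s['q'],s['clock'])
for n in("wrist","top"):
  ci=cams.camera_info(n);im=cams.snapshot(n)
  r=cams.recognise(n,"lever_top")[:2];print(n,r)
  x,y,t=508.9,-227.,np.radians(-27.1);c,q=np.cos(t),np.sin(t)
  for k in(2,3,4):
    d=-35+14*k;print(k,proj(ci,[x-q*d,y+c*d,112]))
  p=proj(ci,[x-q*7,y+c*7,112])[0].astype(int)
  if n=="wrist":
    a,b=max(p[1]-60,0),max(p[0]-80,0);print(a,b);g=im[a:a+120,b:b+160,::-1]
    if g.size:cv2.imwrite("pics/l.png",cv2.resize(g,None,fx=4,fy=4,interpolation=cv2.INTER_CUBIC))
  else:
    cv2.imwrite("pics/lt.png",cv2.resize(im[p[1]-50:p[1]+50,p[0]-70:p[0]+70,::-1],None,fx=5,fy=5,interpolation=cv2.INTER_CUBIC))
E
```

```text
[ 593.67110511 -323.11206346  245.99606993] [ 1.79889496e+02  1.52655991e-01 -5.98940022e+01] [-1.20948992e+01  2.02933098e+01  2.24469194e+00 -4.08259198e-02
 -7.21357907e+01  4.22136305e+01] 12.7
wrist []
2 [[283.18866593 279.15355309]]
3 [[273.17439118 284.67738332]]
4 [[263.289792   290.12396175]]
224 193
top [{'bbox': [190.9, 116.0, 266.1, 146.9], 'conf': 0.6}]
2 [[353.77971638 208.76711958]]
3 [[349.4639232 206.5948748]]
4 [[345.15180214 204.42492697]]
```

View pics/lt.png

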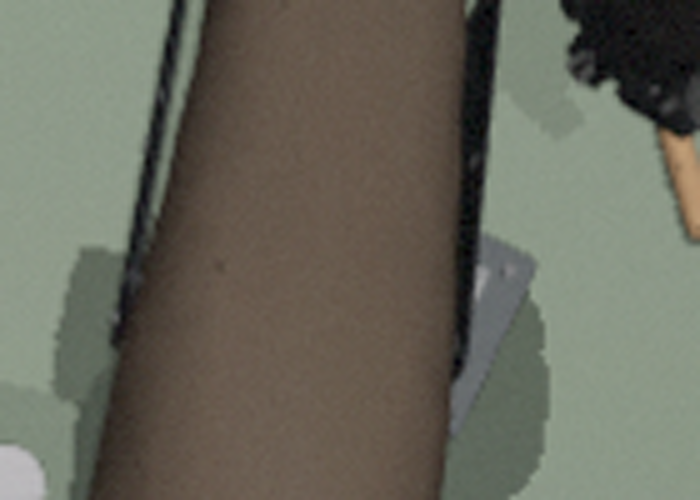

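The arm hides the lever. I'll look again from the start-button side.

play_rows(
  motion=[
    {"x": -0.35, "y": -0.142, "z": 0, "ax": 0, "ay": 0, "az": 0, "gripper": 1},
    {"x": -0.35, "y": -0.142, "z": 0, "ax": 0, "ay": 0, "az": 0, "gripper": 1},
    {"x": -0.35, "y": -0.142, "z": 0, "ax": 0, "ay": 0, "az": 0, "gripper": 1},
    {"x": -0.35, "y": -0.142, "z": 0, "ax": 0, "ay": 0, "az": 0, "gripper": 1},
    {"x": -0.35, "y": -0.142, "z": 0, "ax": 0, "ay": 0, "az": 0, "gripper": 1},
    {"x": -0.35, "y": -0.142, "z": 0, "ax": 0, "ay": 0, "az": 0, "gripper": 1},
    {"x": -0.35, "y": -0.142, "z": 0, "ax": 0, "ay": 0, "az": 0, "gripper": 1},
    {"x": -0.35, "y": -0.142, "z": 0, "ax": 0, "ay": 0, "az": 0, "gripper": 1},
  ],
)

```text
clock: 13.57
tcp_pos: [555.5, -38.1, 248.5]
ee_rot: [-179.9, 0.0, -60.2]
force: [0.0, 0.2, 0.2]
finger_gap: -0.1
grasp_force: 0.0
```

play_rows(
  motion=[
    {"x": -0.347, "y": -0.142, "z": 0, "ax": 0, "ay": 0, "az": 0, "gripper": 1},
    {"x": -0.347, "y": -0.142, "z": 0, "ax": 0, "ay": 0, "az": 0, "gripper": 1},
    {"x": -0.347, "y": -0.142, "z": 0, "ax": 0, "ay": 0, "az": 0, "gripper": 1},
    {"x": -0.347, "y": -0.142, "z": 0, "ax": 0, "ay": 0, "az": 0, "gripper": 1},
    {"x": -0.347, "y": -0.142, "z": 0, "ax": 0, "ay": 0, "az": 0, "gripper": 1},
    {"x": -0.347, "y": -0.142, "z": 0, "ax": 0, "ay": 0, "az": 0, "gripper": 1},
    {"x": -0.347, "y": -0.142, "z": 0, "ax": 0, "ay": 0, "az": 0, "gripper": 1},
    {"x": -0.347, "y": -0.142, "z": 0, "ax": 0, "ay": 0, "az": 0, "gripper": 1},
  ],
)

```text
clock: 14.23
tcp_pos: [519.0, 240.6, 247.7]
ee_rot: [-180.0, 0.0, -60.2]
force: [0.4, -0.8, -0.6]
finger_gap: -0.4
grasp_force: 0.0
```

```bash
python3 - <<'E'
from h import *
from bench import cams,monitor
s=monitor.sense();print(s['tcp_pos'],s['ee_rot'],s['q'],s['clock'])
ims=[]
for n in("scene","top"):
  ci=cams.camera_info(n);im=cams.snapshot(n)
  print(n,cams.recognise(n,"lever_top")[:2])
  x,y,t=508.9,-227.,np.radians(-27.1);c,q=np.cos(t),np.sin(t)
  for k in(2,3,4):
    d=-35+14*k;print(k,proj(ci,[x-q*d,y+c*d,112]))
  p=proj(ci,[x-q*7,y+c*7,112])[0].astype(int)
  g=cv2.resize(im[p[1]-40:p[1]+40,p[0]-45:p[0]+45,::-1],(400,356),interpolation=cv2.INTER_CUBIC);ims.append(g)
cv2.imwrite("pics/l2.png",np.hstack(ims))
ci=cams.camera_info("wrist");cams.snapshot("wrist")
for n in("start_button","stop_top"):print(n,cams.recognise("wrist",n)[:2])
print(proj(ci,[516.3,236,57]),proj(ci,[554.3,170.6,83]))
E
```

```text
[518.9634358  240.57672917 247.66226964] [-1.79998976e+02  2.48461191e-02 -6.02417978e+01] [ 4.44458011e+01  1.02939160e+01 -1.11748538e+01 -2.55484257e-02
 -6.85239420e+01 -1.46782471e+01] 14.2333
scene [{'bbox': [192.3, 202.2, 195.9, 213.3], 'conf': 0.52}]
2 [[193.33103141 206.70446415]]
3 [[197.87644361 205.92793299]]
4 [[202.40765457 205.1537776 ]]
top [{'bbox': [347.1, 204.3, 355.0, 213.2], 'conf': 0.55}]
2 [[353.77971638 208.76711958]]
3 [[349.4639232 206.5948748]]
4 [[345.15180214 204.42492697]]
start_button [{'bbox': [375.5, 237.4, 402.2, 257.5], 'conf': 0.83}, {'bbox': [64.5, 261.5, 89.1, 284.8], 'conf': 0.77}]
stop_top [{'bbox': [387.6, 176.3, 418.2, 208.7], 'conf': 0.98}, {'bbox': [59.8, 213.3, 94.2, 245.6], 'conf': 0.8}]
[[258.99335499 170.69381319]] [[258.66368283 108.18746168]]
```

View pics/l2.png

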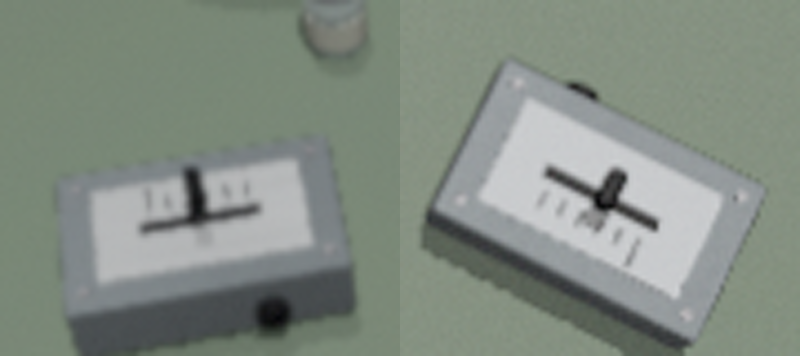

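```bash
python3 - <<'E'
from h import *
from bench import cams
x,y,t=508.9,-227.,np.radians(-27.1);c,q=np.cos(t),np.sin(t)
def caphull(ci,d):
  P=[[x+c*a-q*(d+b),y+q*a+c*(d+b),z] for a in(-13,13) for b in(-6,6) for z in(88,118)]
  return cv2.convexHull((proj(ci,P)*8).astype(np.float32)).astype(np.int32)
for n in("scene","top"):
  ci=cams.camera_info(n);new=cams.snapshot(n).mean(2);old=cv2.imread(f"pics/{n}0.png").mean(2)
  for nm,im in(("old",old),("new",new)):
    B=cv2.resize(im,None,fx=8,fy=8,interpolation=cv2.INTER_CUBIC)
    best=[]
    for d in np.arange(-49,50,1.):
      m=np.zeros(B.shape,np.uint8);cv2.fillConvexPoly(m,caphull(ci,d),1);o=cv2.dilate(m,np.ones((17,17)))-m
      best.append((B[o>0].mean()-B[m>0].mean(),d+35))
    best.sort(reverse=True);print(n,nm,[(round(v),dd) for v,dd in best[:4]])
E
```

```text
scene old [(67, np.float64(-1.0)), (65, np.float64(0.0)), (64, np.float64(-2.0)), (57, np.float64(1.0))]
scene new [(62, np.float64(35.0)), (62, np.float64(34.0)), (58, np.float64(36.0)), (56, np.float64(33.0))]
top old [(90, np.float64(-1.0)), (90, np.float64(-2.0)), (84, np.float64(0.0)), (82, np.float64(-3.0))]
top new [(87, np.float64(34.0)), (87, np.float64(33.0)), (81, np.float64(32.0)), (80, np.float64(35.0))]
```

Both cameras put the lever about 35 mm from off, on the crest short of the third notch, so it has not jumped yet. I'll go back and nudge it a few mm further.

play_rows(
  motion=[
    {"x": 0.35, "y": 0.227, "z": 0, "ax": 0, "ay": 0, "az": 0.1578, "gripper": 1},
    {"x": 0.35, "y": 0.227, "z": 0, "ax": 0, "ay": 0, "az": 0.1578, "gripper": 1},
    {"x": 0.35, "y": 0.227, "z": 0, "ax": 0, "ay": 0, "az": 0.1578, "gripper": 1},
    {"x": 0.35, "y": 0.227, "z": 0, "ax": 0, "ay": 0, "az": 0.1578, "gripper": 1},
    {"x": 0.35, "y": 0.227, "z": 0, "ax": 0, "ay": 0, "az": 0.1578, "gripper": 1},
    {"x": 0.35, "y": 0.227, "z": 0, "ax": 0, "ay": 0, "az": 0.1578, "gripper": 1},
    {"x": 0.35, "y": 0.227, "z": 0, "ax": 0, "ay": 0, "az": 0.1578, "gripper": 1},
    {"x": 0.35, "y": 0.227, "z": 0, "ax": 0, "ay": 0, "az": 0.1578, "gripper": 1},
  ],
)

```text
clock: 15.35
tcp_pos: [501.0, -80.3, 248.7]
ee_rot: [-180.0, 0.0, -117.6]
force: [0.8, 0.2, 0.1]
finger_gap: -0.1
grasp_force: 0.0
```

```bash
cat > d.py <<'E'
import sys
from h import *
from bench import monitor
s=monitor.sense();T=np.array(list(map(float,sys.argv[1:5])))
E=R.from_euler('xyz',s['ee_rot'],degrees=True).as_matrix()
print(s['clock'],s['tcp_pos'],s['ee_rot'],"rows:",(E.T@(T[:3]-s['tcp_pos'])/750).round(4),"az",-((T[3]-s['ee_rot'][2]+180)%360-180)/360)
E
python3 d.py 491 -262.5 246 -117.1
```

```text
15.35 [501.02757051 -80.27694735 248.73301271] [-1.79968486e+02  6.77031952e-03 -1.17568824e+02] rows: [ 0.2216 -0.1006  0.0037] az -0.0013022881771411062
```

play_rows(
  motion=[
    {"x": 0.2216, "y": -0.1006, "z": 0, "ax": 0, "ay": 0, "az": 0, "gripper": 1},
    {"x": 0.2216, "y": -0.1006, "z": 0, "ax": 0, "ay": 0, "az": 0, "gripper": 1},
    {"x": 0.2216, "y": -0.1006, "z": 0, "ax": 0, "ay": 0, "az": 0, "gripper": 1},
    {"x": 0.2216, "y": -0.1006, "z": 0, "ax": 0, "ay": 0, "az": 0, "gripper": 1},
    {"x": 0.2216, "y": -0.1006, "z": 0, "ax": 0, "ay": 0, "az": 0, "gripper": 1},
    {"x": 0.2216, "y": -0.1006, "z": 0, "ax": 0, "ay": 0, "az": 0, "gripper": 1},
    {"x": 0.2216, "y": -0.1006, "z": 0, "ax": 0, "ay": 0, "az": 0, "gripper": 1},
  ],
)

```text
clock: 15.93
tcp_pos: [493.0, -260.3, 248.1]
ee_rot: [180.0, -0.0, -117.3]
force: [-0.7, 1.1, 0.2]
finger_gap: -0.0
grasp_force: 0.0
```

```bash
python3 d.py 491 -262.5 98.3 -117.1
```

```text
15.9333 [ 492.95298178 -260.278134    248.06217959] [ 1.79975118e+02 -2.07670046e-03 -1.17264990e+02] rows: [0.0038 0.0009 0.1997] az -0.00045830608198779526
```

play_rows(
  motion=[
    {"x": 0.001, "y": 0, "z": 0.05, "ax": 0, "ay": 0, "az": 0, "gripper": 1},
    {"x": 0.001, "y": 0, "z": 0.1, "ax": 0, "ay": 0, "az": 0, "gripper": 1},
    {"x": 0.001, "y": 0, "z": 0.15, "ax": 0, "ay": 0, "az": 0, "gripper": 1},
    {"x": 0.001, "y": 0, "z": 0.1985, "ax": 0, "ay": 0, "az": 0, "gripper": 1},
    {"x": 0.001, "y": 0, "z": 0.1985, "ax": 0, "ay": 0, "az": 0, "gripper": 1},
    {"x": 0.001, "y": 0, "z": 0.1985, "ax": 0, "ay": 0, "az": 0, "gripper": 1},
    {"x": 0.001, "y": 0, "z": 0.1985, "ax": 0, "ay": 0, "az": 0, "gripper": 1},
  ],
)

```text
clock: 16.52
tcp_pos: [494.8, -259.4, 101.6]
ee_rot: [-179.9, -0.0, -117.0]
force: [-0.5, -0.3, 0.8]
finger_gap: 0.5
grasp_force: 0.0
```

```bash
python3 d.py 499.8 -245.5 98.3 -117.1
```

```text
16.5167 [ 494.78009444 -259.42299884  101.57678519] [-1.79868432e+02 -1.61914017e-03 -1.16977534e+02] rows: [-0.0196  0.0025  0.0044] az 0.00034018274924558036
```

play_rows(
  motion=[
    {"x": -0.006, "y": 0.002, "z": 0, "ax": 0, "ay": 0, "az": 0, "gripper": 1},
    {"x": -0.012, "y": 0.002, "z": 0, "ax": 0, "ay": 0, "az": 0, "gripper": 1},
    {"x": -0.018, "y": 0.002, "z": 0, "ax": 0, "ay": 0, "az": 0, "gripper": 1},
    {"x": -0.018, "y": 0.002, "z": 0, "ax": 0, "ay": 0, "az": 0, "gripper": 1},
    {"x": -0.018, "y": 0.002, "z": 0, "ax": 0, "ay": 0, "az": 0, "gripper": 1},
  ],
)

```text
clock: 16.93
tcp_pos: [498.7, -246.4, 100.2]
ee_rot: [-179.9, 0.0, -117.0]
force: [-0.4, -0.4, -0.7]
finger_gap: -0.2
grasp_force: 0.0
```

play_rows(
  motion=[
    {"x": -0.0013, "y": 0, "z": 0, "ax": 0, "ay": 0, "az": 0, "gripper": 1},
    {"x": -0.0027, "y": 0, "z": 0, "ax": 0, "ay": 0, "az": 0, "gripper": 1},
    {"x": -0.0027, "y": 0, "z": 0, "ax": 0, "ay": 0, "az": 0, "gripper": 1},
  ],
)

```text
clock: 17.18
tcp_pos: [499.1, -244.9, 99.4]
ee_rot: [180.0, -0.0, -117.1]
force: [0.6, 0.5, -1.1]
finger_gap: -0.0
grasp_force: 0.0
```

play_rows(
  motion=[
    {"x": -0.0013, "y": 0, "z": 0, "ax": 0, "ay": 0, "az": 0, "gripper": 1},
    {"x": -0.0027, "y": 0, "z": 0, "ax": 0, "ay": 0, "az": 0, "gripper": 1},
    {"x": -0.0027, "y": 0, "z": 0, "ax": 0, "ay": 0, "az": 0, "gripper": 1},
  ],
)

```text
clock: 17.43
tcp_pos: [500.0, -243.1, 99.4]
ee_rot: [180.0, -0.0, -117.1]
force: [-0.6, -0.0, -0.1]
finger_gap: -0.0
grasp_force: 0.0
```

play_rows(
  motion=[
    {"x": -0.0013, "y": 0, "z": 0, "ax": 0, "ay": 0, "az": 0, "gripper": 1},
    {"x": -0.0027, "y": 0, "z": 0, "ax": 0, "ay": 0, "az": 0, "gripper": 1},
    {"x": -0.0027, "y": 0, "z": 0, "ax": 0, "ay": 0, "az": 0, "gripper": 1},
  ],
)

```text
clock: 17.68
tcp_pos: [501.0, -241.2, 99.4]
ee_rot: [180.0, -0.0, -117.0]
force: [-0.5, -0.1, -0.7]
finger_gap: -0.1
grasp_force: 0.0
```

play_rows(
  motion=[
    {"x": -0.0013, "y": 0, "z": 0, "ax": 0, "ay": 0, "az": 0, "gripper": 1},
    {"x": -0.0013, "y": 0, "z": 0, "ax": 0, "ay": 0, "az": 0, "gripper": 1},
    {"x": -0.0013, "y": 0, "z": 0, "ax": 0, "ay": 0, "az": 0, "gripper": 1},
  ],
)

```text
clock: 17.93
tcp_pos: [501.4, -240.4, 99.5]
ee_rot: [-180.0, 0.0, -117.1]
force: [-0.3, 0.7, -0.6]
finger_gap: 0.0
grasp_force: 0.0
```

```bash
cat > lev.py <<'E'
from h import *
from bench import cams,monitor
s=monitor.sense();print(s['clock'],s['tcp_pos'],s['force'],s['grasp_force'])
x,y,t=508.9,-227.,np.radians(-27.1);c,q=np.cos(t),np.sin(t)
def caphull(ci,d):
  P=[[x+c*a-q*(d+b),y+q*a+c*(d+b),z] for a in(-13,13) for b in(-6,6) for z in(88,118)]
  return cv2.convexHull((proj(ci,P)*8).astype(np.float32)).astype(np.int32)
for n in("scene","top"):
  ci=cams.camera_info(n);im=cams.snapshot(n);B=cv2.resize(im.mean(2),None,fx=8,fy=8,interpolation=cv2.INTER_CUBIC)
  cv2.imwrite(f"pics/{n}_n.png",im[:,:,::-1])
  best=[]
  for d in np.arange(-49,50,1.):
      m=np.zeros(B.shape,np.uint8);cv2.fillConvexPoly(m,caphull(ci,d),1);o=cv2.dilate(m,np.ones((17,17)))-m
      best.append((B[o>0].mean()-B[m>0].mean(),d+35))
  best.sort(reverse=True);print(n,[(round(v),float(dd)) for v,dd in best[:4]])
E
python3 lev.py
```

```text
17.9333 [ 501.37137011 -240.40481114   99.47132955] [-0.25173235  0.65541633 -0.60718064] 0.0
scene [(49, 41.0), (47, 40.0), (45, 42.0), (42, 39.0)]
top [(45, 40.0), (43, 39.0), (43, 41.0), (36, 38.0)]
```

The lever now measures 40–41 mm, and the scale reads about 1 mm low, so it has jumped to the third notch. I'll retreat and go to the switch box.

play_rows(
  motion=[
    {"x": 0.02, "y": 0, "z": 0, "ax": 0, "ay": 0, "az": 0, "gripper": 1},
    {"x": 0.04, "y": 0, "z": 0, "ax": 0, "ay": 0, "az": 0, "gripper": 1},
    {"x": 0.04, "y": 0, "z": -0.2, "ax": 0, "ay": 0, "az": 0, "gripper": 1},
    {"x": 0.04, "y": 0, "z": -0.2, "ax": 0, "ay": 0, "az": 0, "gripper": 1},
    {"x": 0.04, "y": 0, "z": -0.2, "ax": 0, "ay": 0, "az": 0, "gripper": 1},
    {"x": 0.04, "y": 0, "z": -0.2, "ax": 0, "ay": 0, "az": 0, "gripper": 1},
    {"x": 0.04, "y": 0, "z": -0.2, "ax": 0, "ay": 0, "az": 0, "gripper": 1},
    {"x": 0.04, "y": 0, "z": -0.2, "ax": 0, "ay": 0, "az": 0, "gripper": 1},
  ],
)

```text
clock: 18.7
tcp_pos: [488.4, -267.3, 251.4]
ee_rot: [-179.8, 0.1, -117.1]
force: [0.1, 0.5, -1.4]
finger_gap: 0.2
grasp_force: 0.0
```

```bash
python3 d.py 516.3 236 247 -59.3
```

```text
18.7 [ 488.44170246 -267.32252746  251.42290695] [-1.79781318e+02  7.41009051e-02 -1.17057114e+02] rows: [-0.6145  0.2722  0.0057] az -0.16043642695375868
```

play_rows(
  motion=[
    {"x": -0.4, "y": 0.177, "z": 0, "ax": 0, "ay": 0, "az": -0.158, "gripper": 1},
    {"x": -0.4, "y": 0.177, "z": 0, "ax": 0, "ay": 0, "az": -0.158, "gripper": 1},
    {"x": -0.4, "y": 0.177, "z": 0, "ax": 0, "ay": 0, "az": -0.158, "gripper": 1},
    {"x": -0.4, "y": 0.177, "z": 0, "ax": 0, "ay": 0, "az": -0.158, "gripper": 1},
    {"x": -0.4, "y": 0.177, "z": 0, "ax": 0, "ay": 0, "az": -0.158, "gripper": 1},
    {"x": -0.4, "y": 0.177, "z": 0, "ax": 0, "ay": 0, "az": -0.158, "gripper": 1},
    {"x": -0.4, "y": 0.177, "z": 0, "ax": 0, "ay": 0, "az": -0.158, "gripper": 1},
    {"x": -0.4, "y": 0.177, "z": 0, "ax": 0, "ay": 0, "az": -0.158, "gripper": 1},
  ],
)

```text
clock: 19.37
tcp_pos: [504.9, 62.6, 248.2]
ee_rot: [179.9, 0.0, -59.8]
force: [1.3, -0.1, 0.2]
finger_gap: 0.3
grasp_force: 0.0
```

```bash
python3 d.py 516.3 236 240 -59.3
```

```text
19.3667 [504.90699637  62.58047287 248.23494797] [ 1.79897355e+02  2.57782708e-02 -5.97882118e+01] rows: [-0.1922 -0.1295  0.0108] az -0.0013561440038294848
```

play_rows(
  motion=[
    {"x": -0.19, "y": -0.128, "z": 0.01, "ax": 0, "ay": 0, "az": 0, "gripper": 1},
    {"x": -0.19, "y": -0.128, "z": 0.01, "ax": 0, "ay": 0, "az": 0, "gripper": 1},
    {"x": -0.19, "y": -0.128, "z": 0.01, "ax": 0, "ay": 0, "az": 0, "gripper": 1},
    {"x": -0.19, "y": -0.128, "z": 0.01, "ax": 0, "ay": 0, "az": 0, "gripper": 1},
    {"x": -0.19, "y": -0.128, "z": 0.01, "ax": 0, "ay": 0, "az": 0, "gripper": 1},
    {"x": -0.19, "y": -0.128, "z": 0.01, "ax": 0, "ay": 0, "az": 0, "gripper": 1},
    {"x": -0.19, "y": -0.128, "z": 0.01, "ax": 0, "ay": 0, "az": 0, "gripper": 1},
    {"x": -0.19, "y": -0.128, "z": 0.01, "ax": 0, "ay": 0, "az": 0, "gripper": 1},
  ],
)

```text
clock: 20.03
tcp_pos: [517.9, 230.8, 241.1]
ee_rot: [179.9, -0.0, -60.2]
force: [-0.5, -0.7, -0.3]
finger_gap: 0.2
grasp_force: 0.0
```

```bash
python3 lev.py; python3 - <<'E'
from h import *
from bench import cams
ci=cams.camera_info("wrist");im=cams.snapshot("wrist")
for n in("start_button","stop_top"):print(n,[r['bbox'] for r in cams.recognise("wrist",n)[:3]])
pa,pb=proj(ci,[516.3,236,57])[0],proj(ci,[554.3,170.6,83])[0]
print(pa,pb)
g=im[70:220,160:360,::-1].copy()
g=cv2.resize(g,None,fx=4,fy=4,interpolation=cv2.INTER_CUBIC)
for p in(pa,pb):cv2.drawMarker(g,tuple(((p-[160,70]+.5)*4).astype(int)),(0,0,255),0,20)
cv2.imwrite("pics/w5.png",g)
E
python3 d.py 516.3 236 80 -59.3
```

```text
20.0333 [517.87584209 230.82018398 241.10813952] [-0.47069405 -0.70418446 -0.2859163 ] 0.0
scene [(57, 41.0), (55, 40.0), (54, 42.0), (50, 39.0)]
top [(88, 40.0), (85, 41.0), (85, 39.0), (78, 38.0)]
start_button [[374.7, 243.7, 400.4, 264.8], [58.9, 269.3, 84.3, 291.3]]
stop_top [[236.8, 93.6, 270.9, 131.4], [385.8, 183.5, 417.6, 212.4], [52.5, 216.4, 88.6, 248.4]]
[256.30192615 174.47876762] [255.66848499 111.46791961]
20.2833 [518.47006738 230.85802479 242.23303604] [-1.79972983e+02  6.08945226e-03 -6.02476470e+01] rows: [-0.0074 -0.0008  0.2163] az -0.0026323528428648046
```

View pics/w5.png

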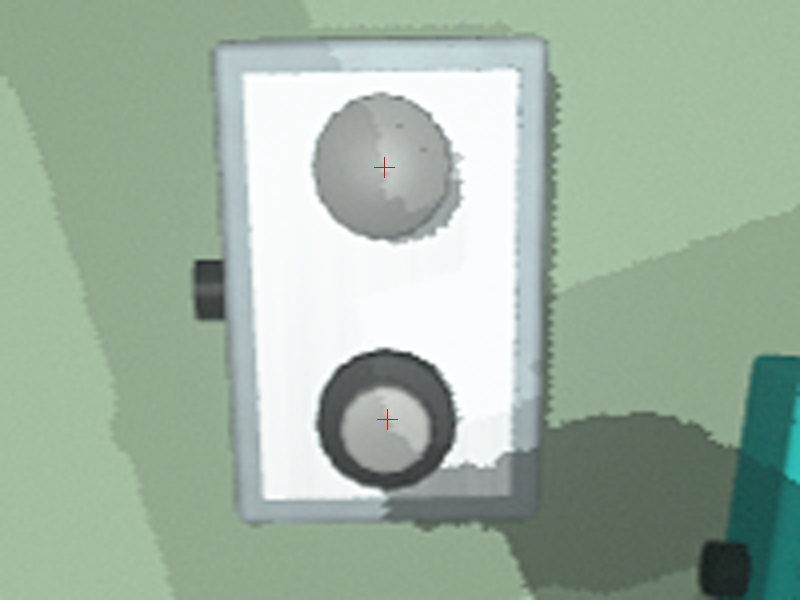

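The mushroom is at crop (383,167) and the start button, in its black collar, at (386,428). The lever still reads 40–41, which is the third notch.

```bash
python3 - <<'E'
from h import *
from bench import cams
ci=cams.camera_info("wrist")
for z in(58,62,66,70):print(z,ray(ci,[386/4+160-.4,428/4+70-.4],z))
print(ray(ci,[387/4+159.6,420/4+69.6],53))
E
python3 d.py 515.8 236.2 80 -60.2
```

```text
58 [[515.56532362 238.77794085  58.        ]]
62 [[516.01755508 237.95704081  62.        ]]
66 [[516.46978653 237.13614077  66.        ]]
70 [[516.92201799 236.31524072  70.        ]]
[[516.01139777 237.38857212  53.        ]]
20.2833 [518.47006738 230.85802479 242.23303604] [-1.79972983e+02  6.08945226e-03 -6.02476470e+01] rows: [-0.0079 -0.0003  0.2163] az -0.0001323528428648678
```

play_rows(
  motion=[
    {"x": -0.009, "y": -0.0005, "z": 0.05, "ax": 0, "ay": 0, "az": 0, "gripper": 1},
    {"x": -0.009, "y": -0.0005, "z": 0.1, "ax": 0, "ay": 0, "az": 0, "gripper": 1},
    {"x": -0.009, "y": -0.0005, "z": 0.15, "ax": 0, "ay": 0, "az": 0, "gripper": 1},
    {"x": -0.009, "y": -0.0005, "z": 0.19, "ax": 0, "ay": 0, "az": 0, "gripper": 1},
    {"x": -0.009, "y": -0.0005, "z": 0.21, "ax": 0, "ay": 0, "az": 0, "gripper": 1},
    {"x": -0.009, "y": -0.0005, "z": 0.21, "ax": 0, "ay": 0, "az": 0, "gripper": 1},
    {"x": -0.009, "y": -0.0005, "z": 0.21, "ax": 0, "ay": 0, "az": 0, "gripper": 1},
    {"x": -0.009, "y": -0.0005, "z": 0.21, "ax": 0, "ay": 0, "az": 0, "gripper": 1},
  ],
)

```text
clock: 20.95
tcp_pos: [516.3, 238.2, 85.9]
ee_rot: [-179.9, 0.0, -60.2]
force: [0.2, -0.6, -0.1]
finger_gap: -0.1
grasp_force: 0.0
```

```bash
python3 d.py 516.1 237 75 -60.2
```

```text
20.95 [516.28189587 238.21171717  85.9443018 ] [-1.79878254e+02  5.63574531e-03 -6.01732744e+01] rows: [0.0013 0.001  0.0146] az 7.42378640058266e-05
```

play_rows(
  motion=[
    {"x": 0.0008, "y": 0.001, "z": 0.005, "ax": 0, "ay": 0, "az": 0, "gripper": 1},
    {"x": 0.0008, "y": 0.001, "z": 0.01, "ax": 0, "ay": 0, "az": 0, "gripper": 1},
    {"x": 0.0008, "y": 0.001, "z": 0.014, "ax": 0, "ay": 0, "az": 0, "gripper": 1},
    {"x": 0.0008, "y": 0.001, "z": 0.014, "ax": 0, "ay": 0, "az": 0, "gripper": 1},
  ],
)

```text
clock: 21.28
tcp_pos: [514.8, 236.8, 73.8]
ee_rot: [180.0, 0.0, -60.2]
force: [-0.2, -0.7, -0.4]
finger_gap: 0.1
grasp_force: 0.0
```

play_rows(
  motion=[
    {"x": 0, "y": 0, "z": 0.0027, "ax": 0, "ay": 0, "az": 0, "gripper": 1},
    {"x": 0, "y": 0, "z": 0.004, "ax": 0, "ay": 0, "az": 0, "gripper": 1},
    {"x": 0, "y": 0, "z": 0.004, "ax": 0, "ay": 0, "az": 0, "gripper": 1},
  ],
)

```text
clock: 21.53
tcp_pos: [515.1, 237.1, 71.0]
ee_rot: [-180.0, -0.0, -60.2]
force: [0.2, 0.2, 1.1]
finger_gap: 0.0
grasp_force: 1.0
```

play_rows(
  motion=[
    {"x": 0, "y": 0, "z": 0.0027, "ax": 0, "ay": 0, "az": 0, "gripper": 1},
    {"x": 0, "y": 0, "z": 0.004, "ax": 0, "ay": 0, "az": 0, "gripper": 1},
    {"x": 0, "y": 0, "z": 0.004, "ax": 0, "ay": 0, "az": 0, "gripper": 1},
  ],
)

```text
clock: 21.78
tcp_pos: [515.2, 237.1, 68.0]
ee_rot: [-180.0, -0.0, -60.2]
force: [-0.5, 0.4, 3.5]
finger_gap: 0.0
grasp_force: 1.8
```

play_rows(
  motion=[
    {"x": 0, "y": 0, "z": 0.0013, "ax": 0, "ay": 0, "az": 0, "gripper": 1},
    {"x": 0, "y": 0, "z": 0.0027, "ax": 0, "ay": 0, "az": 0, "gripper": 1},
    {"x": 0, "y": 0, "z": 0.0027, "ax": 0, "ay": 0, "az": 0, "gripper": 1},
    {"x": 0, "y": 0, "z": 0.0027, "ax": 0, "ay": 0, "az": 0, "gripper": 1},
  ],
)

```text
clock: 22.12
tcp_pos: [515.2, 237.1, 66.2]
ee_rot: [-180.0, 0.0, -60.2]
force: [0.1, -0.3, 5.6]
finger_gap: -0.1
grasp_force: 2.4
```

play_rows(
  motion=[
    {"x": 0, "y": 0, "z": 0.001, "ax": 0, "ay": 0, "az": 0, "gripper": 1},
    {"x": 0, "y": 0, "z": 0.001, "ax": 0, "ay": 0, "az": 0, "gripper": 1},
    {"x": 0, "y": 0, "z": 0.001, "ax": 0, "ay": 0, "az": 0, "gripper": 1},
  ],
)

```text
clock: 22.37
tcp_pos: [515.2, 237.1, 66.0]
ee_rot: [-180.0, -0.0, -60.2]
force: [-2.8, -0.7, 11.3]
finger_gap: 0.1
grasp_force: 5.4
```

The button is on its end stop: the force jumped to 11 N at z=66. Now I'll release and retreat upward.

play_rows(
  motion=[
    {"x": 0, "y": 0, "z": -0.03, "ax": 0, "ay": 0, "az": 0, "gripper": 1},
    {"x": 0, "y": 0, "z": -0.08, "ax": 0, "ay": 0, "az": 0, "gripper": 1},
    {"x": 0, "y": 0, "z": -0.13, "ax": 0, "ay": 0, "az": 0, "gripper": 1},
    {"x": 0, "y": 0, "z": -0.18, "ax": 0, "ay": 0, "az": 0, "gripper": 1},
    {"x": 0, "y": 0, "z": -0.23, "ax": 0, "ay": 0, "az": 0, "gripper": 1},
    {"x": 0, "y": 0, "z": -0.23, "ax": 0, "ay": 0, "az": 0, "gripper": 1},
    {"x": 0, "y": 0, "z": -0.23, "ax": 0, "ay": 0, "az": 0, "gripper": 1},
    {"x": 0, "y": 0, "z": -0.23, "ax": 0, "ay": 0, "az": 0, "gripper": 1},
  ],
)

```text
clock: 23.03
tcp_pos: [514.3, 236.7, 236.9]
ee_rot: [180.0, 0.0, -60.2]
force: [-0.2, 0.1, -1.1]
finger_gap: 0.1
grasp_force: 0.0
```

```bash
python3 lev.py; python3 -c "
from bench import order;print(order.finish_job())"
```

```text
23.0333 [514.34895797 236.69564782 236.91131544] [-0.23964283  0.07329063 -1.12695592] 0.0
scene [(57, 41.0), (55, 40.0), (54, 42.0), (50, 39.0)]
top [(88, 40.0), (85, 41.0), (85, 39.0), (77, 38.0)]
the job is handed in; nothing more can be done
None
```

I handed the job in at about 23 s of the 67 s allowed: the lever measures in the third notch (about 41–42 mm), start was pressed to its end stop and released, stop was left alone, and the arm is clear; no verdict was returned.

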